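Raise the ratchet riser three clicks and press the jar home

TASK

Take the ratchet riser by its cup-shaped head and raise the column until its pawl has clicked three times - at the third click the pawl drops into the deep notch - and no further, then let go so that the column stands on that notch. Then stand the small blue jar in the cup and, still holding it, press it down until the sprung pad under it is fully home, to be sure that the pawl holds, and leave the jar standing upright in the cup. Leave the teal jar, the orange jar and the eraser where they are.

Things in the scene. Friction and masses are not known exactly. Their poses are not given: they have to be found in the camera images.
- riser: Ratchet riser, screwed down: grey disc foot, 96 mm diameter (origin: centre of its underside), two aluminium rails (37 mm over both, tops at 116 mm), between them a toothed steel column that slides up and carries a cup-shaped head. z up; y along the line of the rails; -x is the side of the red plunger knob, which faces the robot within 0.5 rad. A blue collar on the rails holds the pawl.
- riser_head (a point): Centre of the black round head, half-way up it; 135 mm above the desk with the column down. Head 58 mm outside diameter, 30 mm high (15 mm above and below this point), to be gripped round the outside from above. Open at the top, bore 50 mm; inside, a sprung pad is the floor, its top 7 mm above this point (8 mm below the rim) when up. Same axes as the riser; never turns.
- riser_column (a joint): Height of the column above its lowest position, m, 0 to 0.085. 0.4 to 0.55 kg, little friction: it sinks if let go. Five teeth, 14 mm apart: each lifts the pawl with about 7 to 12 N of resistance (the fourth 10 to 16 N), then clicks past it: the resistance falls away and the tooth can sink back onto the pawl. The first click comes anywhere from 12 to 40 mm, as the collar's height differs each time: feel for it.
- riser_pawl (a joint): How far the brass pawl is pushed out, m: 0 in the deep notch under the third tooth (red mark), 0.003 in the other notches and on the smooth part before the first tooth (the start), 0.008 on a tooth's crest. A spring of 6 to 10 N presses it in. After a click too many, pulling its red knob (16 mm diameter, on the collar) 8 mm out lets the column sink.
- riser_pad (a joint): How far the sprung pad in the cup is pressed down, m: 0 up, 0.009 fully home. It takes 3 N to start it and 12 N to hold it fully home; the jar's own weight does not move it.
- small_jar_mid (a point): Centre, half-way up, of the small blue open paint jar (the smallest jar): 43 mm diameter, 64 mm high, 60 to 110 g, z its own axis. Grip it from above round its upper half (fingertips at least 22 mm above its underside), as the cup's rim stands 17 mm above its underside when the pad is fully home.
- teal_jar: Teal open paint jar, 70 mm diameter, 90 mm high, origin at the centre of its underside. Bystander.
- orange_jar: Orange open paint jar, 70 mm diameter, 94 mm high, origin at the centre of its underside. Bystander.
- eraser: Eraser in a blue sleeve, 22 x 52 x 13 mm, lying flat, origin at the centre of its underside. Bystander.
Mind the look-alikes: they are no part of the job. There is more than one size of the riser; the job needs the larger.

How it is judged:
By the outcome, as a careful person would: the job done as asked, in the order asked, and still so for the second after the job is handed in, with the robot touching nothing.
It also fails if it takes over 72 s, if anything falls off the work surface, if the arm or the gripper's body presses on something with over 40 N, if the wrist force passes 120 N, or if a joint passes its speed limit or range.

ROBOT

A 6-joint arm with a two-finger parallel gripper is mounted at the origin on a cart in front of the work surface, level with it; the furniture and walls round the work are solid. World frame = base frame: x ahead of the robot, y to its left, z up, the work surface at z = 0. Lengths are in m, angles in rad, forces in N, time in s.
With the tool pointing down it reaches from about 0.325 to 0.875 m from the base axis. Payload 4.4 kg.
Tool frame: the origin (TCP) lies at the centre of the arm's flange, where the gripper is bolted on; the fingertips stand 173 mm ahead of it and the grasp point (between the pads) lies manip.hold_point_z ahead of it (manip.hold_point_z is the distance from the TCP to the grasp point, in m); z points along the fingers, y is the line along which they close (so a half turn about z gives the same grasp; the last joint's range is limited). The gripper opens to 85 mm and grips with 20 to 120 N. Pads are 22 mm wide; open, the fingers measure 114 mm over their backs; the gripper's body (76 mm by 85 mm) begins 54 mm behind the grasp point. The pads swing forward as they close: fully open they stand 13 mm farther back than shut.
Start: joints at [-1.347, 0.207, 1.542, -0, 1.393, -0.15], TCP at [0.21, -0.535, 0.405] pointing down, gripper open.
Joint ranges: [-2.73, 2.73], [-0.86, 2.22], [0.23, 2.46], [-1.11, 4.25], [0.08, 2.63], [-2.82, 2.82]. Speed limits (rad/s): [2.79, 2.79, 3.14, 3.14, 3.14, 3.14].

INTERFACE

Orientations are given as a 3x3 rotation matrix whose columns are the frame's x, y, z axes.
In Python, from cell import manip gives the robot as it stands.
- The arm moves only by the tool drive_tool, never from a script. Its argument "targets" is a list of rows, each a list of 3 entries, a list of its own where there are three numbers: the shift along the tool's x, y, z scaled (see below), then the turn, a rotation vector about the tool's x, y, z scaled (see below), then the opening, from 0 (shut) to 1 (fully open). In form: [[[x, y, z], [rx, ry, rz], claw], ...]. A call has 1 to 5 rows; each row shifts and turns the commanded pose from where the row before left it, along the tool's axes as they then stand; what a row does not reach is not made up. The controller multiplies each number of a shift by 600 mm and each number of a turn by 2 rad. A row lasts 1/12 s, in which the tool goes at most 41.7 mm and 7.16 degrees, less where a joint would pass 70% of its speed; a pose out of reach is approached as far as the arm can. A call with a number of a shift or a turn outside -1 to 1 is refused whole. A call with a gripper value outside its range is refused whole. The fingers move at their own pace and stop on an object; "grip_force" is the grip in N (left out, the last holds). Time passes only in rows, so rows that do not move let the fingers close. It gives the time, the measured TCP pose, the force, the opening and the grip force at its end, in the units of the state.
- manip.observe(): the state, without advancing time (a new reading comes with each control period).
- manip.read_camera(name): name is "scene" or "side" or "wrist"; returns a dict with "image" (420x560x3 uint8, blue, green, red), "K" (3x3 intrinsics, pixels), "position" and "orientation" of the camera in the world. Camera axes: x right, y up, looking along -z (the intrinsics and any distortion apply to the point x, -y, -z); pixel columns grow to the right and rows downward; lengths in m; the calibration is good to about 2 mm. The wrist camera is an equidistant fisheye: a pixel r from the principal point sees the ray r / f radians off the axis. A picture is of the moment at which its call begins. There is no depth.
- manip.hand_in(): hands the job in; it is judged then, once.
The state is a dict: "time_s": time; "joint_pos": joint angles; "qvel": joint speeds; "tau": joint torques, N m; "position": TCP position; "eef_rot": TCP orientation; "force": force on the tool from outside, world axes, zero at the start; "moment": the same for the moment, N m; "opening": finger opening in m; "grip_force": force on a finger pad.
Only numpy, scipy, OpenCV 4.12 (cv2) and the standard library are available. Lean on these libraries where they do the work, as an engineer would, in place of code of your own. Each camera call takes 0.05 s, during which the arm holds its last target. There are 200 camera calls.

## Working session

There is one attempt and no reset: what is moved stays moved. The work goes in short steps, Python scripts to look and compute and a tool call to move; the robot and the scene stay as the last step left them, time stands still between calls to the robot, and variables do not carry over. Pictures are saved under pics/ and viewed, at most 10 in all, crops included, and the job is handed in when it is done.

Besides the shell and the picture viewer there is one more tool, called as name(argument=value, ...), one argument or row to a line, values as JSON. drive_tool: Moves the arm, as the interface text tells. Shifts and turns lie within -1 to 1; 1 stands for 600 mm of shift or 2 rad of turn. Its arguments: {"type":"object","properties":{"targets":{"type":"array"},"grip_force":{"type":"number"}},"required":["targets"]}

```bash
mkdir -p pics; ls; python3 - <<'E'
from cell import manip
import cv2
print(manip.hold_point_z); s=manip.observe(); print(s)
for n in("scene","side","wrist"):
    c=manip.read_camera(n); cv2.imwrite(f"pics/{n}0.png",c["image"]); print(n,c["K"],c["position"],c["orientation"],[k for k in c])
E
```

```text
pics
0.1547
{'time_s': 0.0, 'joint_pos': array([-1.34647787e+00,  2.07437843e-01,  1.54298421e+00, -8.02056425e-06,
        1.39348680e+00, -1.50477561e-01]), 'qvel': array([ 0.00126797, -0.00010406, -0.00166896, -0.00108802, -0.00104673,
       -0.00132248]), 'tau': array([-2.17364577e-03, -3.83038402e+01, -2.91599447e+01, -4.01892912e-04,
        1.05283741e-02,  8.43852092e-06]), 'position': array([ 0.21041478, -0.53472004,  0.40350082]), 'eef_rot': array([[ 9.30581884e-01,  3.66083439e-01, -5.22916785e-04],
       [ 3.66083655e-01, -9.30579210e-01,  2.25641248e-03],
       [ 3.39419752e-04, -2.29120787e-03, -9.99997318e-01]]), 'force': array([-0.27215425, -0.53387855,  0.21489038]), 'moment': array([-0.05994262,  0.00055923,  0.00994984]), 'grip_force': 0.0, 'opening': 0.08533185791751276}
scene [[482.56375102   0.         280.82902316]
 [  0.         482.56375102 208.19258842]
 [  0.           0.           1.        ]] [0.19251737 0.53337841 0.76021129] [[-0.83494627  0.41409499 -0.36247766]
 [-0.55020129 -0.61377898  0.5661748 ]
 [ 0.01196898  0.67216122  0.74030807]] ['image', 'K', 'position', 'orientation']
side [[389.1962465    0.         280.30324933]
 [  0.         389.1962465  210.97668957]
 [  0.           0.           1.        ]] [0.02872121 0.70757131 0.4216988 ] [[-0.78294642  0.24717581 -0.57087566]
 [-0.62157411 -0.27349791  0.73406029]
 [ 0.02530864  0.92957141  0.3677723 ]] ['image', 'K', 'position', 'orientation']
wrist [[325.1922621    0.         275.10753944]
 [  0.         325.1922621  207.29090645]
 [  0.           0.           1.        ]] [ 0.28292729 -0.50719928  0.37301741] [[ 0.3655002   0.8847571   0.28916168]
 [-0.93080975  0.34797523  0.11183222]
 [-0.00167675 -0.31002921  0.95072555]] ['image', 'K', 'position', 'orientation']
```

```bash
python3 - <<'E'
import cv2,numpy as np
a=[cv2.imread(f"pics/{n}0.png") for n in("scene","side")]
# stacked: 560x840 -> scale to fit 800x600
cv2.imwrite("pics/both0.png",cv2.resize(np.hstack(a),(800,300)))
E
```

```text
(no output)
```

View pics/scene0.png

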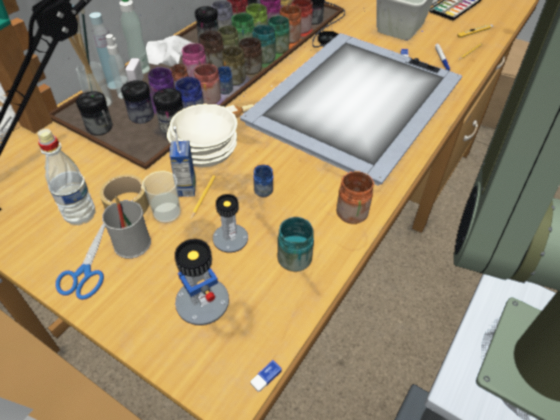

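View pics/side0.png

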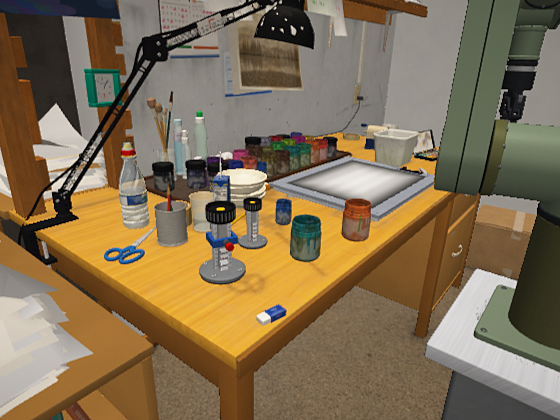

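The scene view shows these candidates:
- **Risers:** the large one has its head at (194,255), foot at (202,299) and blue collar with red knob at (210,296). The small look-alike has its head at (227,204) and foot at (230,237).
- **Blue objects:** the small blue jar is at (263,180). It could be confused with the blue carton (182,165), the blue jars on the tray (190,92) and the eraser (266,375).
- **Other jars:** teal is at (296,245) and orange at (355,197).

By the description I choose the head at (194,255) and the jar at (263,180). In the side view they are at (220,213) and (284,211).

```bash
cat > h.py <<'E'
import cv2,numpy as np
from cell import manip
def ray(c,u,v):
    K=c["K"]; d=np.array([(u-K[0,2])/K[0,0],-(v-K[1,2])/K[1,1],-1.]); d=c["orientation"]@d
    return np.array(c["position"]),d/np.linalg.norm(d)
def onz(c,uv,z):
    p,d=ray(c,*uv); return p+d*(z-p[2])/d[2]
def tri(c1,a,c2,b):
    p,d=ray(c1,*a);q,e=ray(c2,*b)
    s=np.linalg.lstsq(np.c_[d,-e],q-p,rcond=None)[0]
    A,B=p+d*s[0],q+e*s[1]; return (A+B)/2,np.linalg.norm(A-B)
def project(c,P):
    x=c["orientation"].T@(np.asarray(P)-c["position"]); K=c["K"]
    return np.array([K[0,2]+K[0,0]*x[0]/-x[2],K[1,2]-K[1,1]*x[1]/-x[2]])
def blob(c,lo,hi,win):
    "largest HSV blob in window x0,y0,x1,y1 -> contour, bbox, centroid"
    x0,y0,x1,y1=win; h=cv2.cvtColor(c["image"],cv2.COLOR_BGR2HSV)[y0:y1,x0:x1]
    m=cv2.inRange(h,np.array(lo),np.array(hi))
    cs=cv2.findContours(m,cv2.RETR_EXTERNAL,cv2.CHAIN_APPROX_NONE)[0]
    k=max(cs,key=cv2.contourArea)+np.array([x0,y0]); M=cv2.moments(k)
    return k,cv2.boundingRect(k),np.array([M["m10"],M["m01"]])/M["m00"]
E
python3 - <<'E'
from h import *
S=manip.read_camera("scene");D=manip.read_camera("side")
Y=([20,120,120],[35,255,255]);B=([100,120,40],[130,255,255]);R=([0,180,80],[8,255,255]);K=([0,0,0],[180,255,60])
def rep(n,lim,w1,w2):
    a=blob(S,*lim,w1);b=blob(D,*lim,w2); print(n,a[1],a[2].round(1),b[1],b[2].round(1),tri(S,a[2],D,b[2])); return a,b
a=blob(S,*Y,(185,247,203,265)); print("pad S",a[1],a[2],onz(S,a[2],.142))
rep("head",K,(165,230,222,280),(200,195,240,228))
a,b=rep("jar",B,(248,160,278,200),(272,193,296,228))
rep("knob",R,(200,285,220,305),(220,238,240,255))
print("foot",onz(S,(202,300),.01),onz(D,(222,271),.01))
for n,l,w in(("teal",([80,80,40],[95,255,255]),(272,212,320,272)),("orange",([3,120,60],[14,255,255]),(332,168,378,226)),("eraser",B,(245,355,290,395))):
    q=blob(S,*l,w); print(n,q[1],onz(S,q[2],.045 if n!="eraser" else .01))
I=S["image"]; c1=cv2.resize(I[150:330,150:300],(500,600),interpolation=cv2.INTER_CUBIC)
cv2.imwrite("pics/crop1.png",c1)
E
```

```text
pad S (187, 250, 12, 10) [192.63157895 254.75219298] [0.55633592 0.22218888 0.142     ]
head (176, 240, 35, 36) [193.2 257.3] (206, 195, 30, 30) [220.1 211.9] (array([0.55481373, 0.22303361, 0.13733223]), np.float64(0.0006626989208371959))
jar (255, 166, 17, 19) [263.  175.2] (276, 199, 15, 20) [283.2 205.2] (array([ 0.62083004, -0.06469166,  0.05368544]), np.float64(0.0010611489460378718))
knob (207, 293, 7, 7) [209.7 296. ] (226, 242, 8, 9) [229.3 246.4] (array([0.51401022, 0.24026468, 0.08213683]), np.float64(0.000728520924987507))
foot [0.55470596 0.22340541 0.01      ] [0.54845125 0.2288396  0.01      ]
teal (279, 218, 34, 42) [0.47956048 0.03115458 0.045     ]
orange (339, 172, 35, 34) [ 0.44410872 -0.14741623  0.045     ]
eraser (260, 362, 20, 20) [0.38097002 0.26432327 0.01      ]
```

View pics/crop1.png

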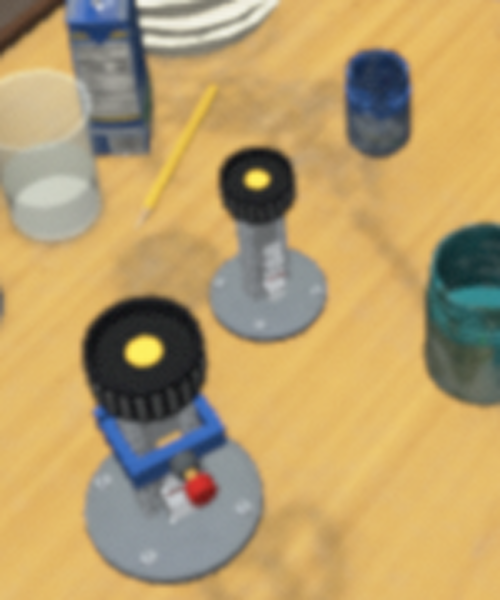

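The crop confirms the larger riser: blue collar and red knob, head at about (0.5555, 0.2225). Triangulation puts the head at z = 0.137 (expected 0.135) and the knob side at yaw about -0.4. The small blue jar is at about (0.62, -0.065). I'll check the lamp's clearance and work out the tool-axis shift.

```bash
python3 - <<'E'
from h import *
S=manip.read_camera("scene");D=manip.read_camera("side")
print("lamp elbow",tri(S,(60,18),D,(155,48)))
print("lamp base", onz(D,(60,215),0), "small riser",onz(S,(227,203),.1),onz(S,(230,237),0.005))
s=manip.observe(); R=s["eef_rot"]
print("shift", R.T@(np.array([.5555,.2225,s["position"][2]])-s["position"])/.6, s["time_s"])
# jar rim centre: top ellipse of jar
k,b,c=blob(S,[100,120,40],[130,255,255],(248,160,278,200)); print(b, onz(S,(263.5,171),.064), onz(D,(283.7,202.5),.064))
E
```

```text
lamp elbow (array([0.81267158, 0.15603258, 0.43270259]), np.float64(0.004650063655562584))
lamp base [1.11767207 0.29912994 0.        ] small riser [0.60610554 0.0736414  0.1       ] [0.60379836 0.07777429 0.005     ]
shift [ 9.9732960e-01 -9.6431626e-01  6.5857701e-04] 0.35
(255, 166, 17, 19) [ 0.62137743 -0.06661711  0.064     ] [ 0.61518772 -0.06017867  0.064     ]
```

drive_tool(
  targets=[
    [[0.0475, -0.046, 0], [0, 0, 0], 1],
    [[0.0475, -0.046, 0], [0, 0, 0], 1],
    [[0.0475, -0.046, 0], [0, 0, 0], 1],
    [[0.0475, -0.046, 0], [0, 0, 0], 1],
    [[0.0475, -0.046, 0], [0, 0, 0], 1],
  ],
)

```text
time_s: 0.77
position: [0.2929, -0.3528, 0.4046]
eef_rot: [[0.931, 0.365, 0.0], [0.365, -0.931, -0.0], [0.0, 0.0, -1.0]]
force: [0.9, -0.9, -0.0]
opening: 0.0855
grip_force: 0.0
```

drive_tool(
  targets=[
    [[0.0475, -0.046, 0], [0, 0, 0], 1],
    [[0.0475, -0.046, 0], [0, 0, 0], 1],
    [[0.0475, -0.046, 0], [0, 0, 0], 1],
    [[0.0475, -0.046, 0], [0, 0, 0], 1],
    [[0.0475, -0.046, 0], [0, 0, 0], 1],
  ],
)

```text
time_s: 1.18
position: [0.3749, -0.1721, 0.405]
eef_rot: [[0.931, 0.366, 0.001], [0.366, -0.931, -0.001], [0.001, 0.001, -1.0]]
force: [0.4, -0.5, -0.1]
opening: 0.0855
grip_force: 0.0
```

drive_tool(
  targets=[
    [[0.0475, -0.046, 0], [0, 0, 0], 1],
    [[0.0475, -0.046, 0], [0, 0, 0], 1],
    [[0.0475, -0.046, 0], [0, 0, 0], 1],
    [[0.0475, -0.046, 0], [0, 0, 0], 1],
    [[0.0475, -0.046, 0], [0, 0, 0], 1],
  ],
)

```text
time_s: 1.6
position: [0.4571, 0.0088, 0.4051]
eef_rot: [[0.93, 0.366, 0.001], [0.366, -0.93, -0.0], [0.001, 0.001, -1.0]]
force: [0.9, 0.6, 0.8]
opening: 0.0855
grip_force: 0.0
```

drive_tool(
  targets=[
    [[0.0475, -0.046, 0], [0, 0, 0], 1],
    [[0.0475, -0.046, 0], [0, 0, 0], 1],
    [[0.0475, -0.046, 0], [0, 0, 0], 1],
    [[0.0475, -0.046, 0], [0, 0, 0], 1],
    [[0.0475, -0.046, 0], [0, 0, 0], 1],
  ],
)

```text
time_s: 2.02
position: [0.5392, 0.1894, 0.4047]
eef_rot: [[0.93, 0.367, 0.0], [0.367, -0.93, -0.0], [0.0, 0.0, -1.0]]
force: [0.7, -1.4, 0.7]
opening: 0.0856
grip_force: 0.0
```

drive_tool(
  targets=[
    [[0.0475, -0.046, 0], [0, 0, 0], 1],
    [[0, 0, 0], [0, 0, 0], 1],
    [[0, 0, 0], [0, 0, 0], 1],
  ],
)

```text
time_s: 2.27
position: [0.5555, 0.2252, 0.4039]
eef_rot: [[0.929, 0.369, -0.001], [0.369, -0.929, -0.0], [-0.001, 0.0, -1.0]]
force: [0.4, -0.3, -0.0]
opening: 0.0849
grip_force: 0.0
```

```bash
cat >> h.py <<'E'
def wray(c,u,v):
    K=c["K"]; x,y=(u-K[0,2]),(v-K[1,2]); r=np.hypot(x,y); t=r/K[0,0]
    d=np.array([np.sin(t)*x/r,-np.sin(t)*y/r,-np.cos(t)]); return np.array(c["position"]),c["orientation"]@d
def wonz(c,uv,z):
    p,d=wray(c,*uv); return p+d*(z-p[2])/d[2]
def wproj(c,P):
    x=c["orientation"].T@(np.asarray(P)-c["position"]); x=x*[1,-1,-1]; t=np.arccos(x[2]/np.linalg.norm(x)); n=np.hypot(x[0],x[1])
    return np.array([c["K"][0,2],c["K"][1,2]])+c["K"][0,0]*t*x[:2]/n
E
python3 - <<'E'
from h import *
W=manip.read_camera("wrist"); s=manip.observe(); print(s["time_s"],s["position"],s["eef_rot"].round(4),s["force"].round(2),s["joint_pos"].round(2))
print(wproj(W,[.5555,.2225,.142]))
q=blob(W,[20,120,120],[35,255,255],tuple(int(v) for v in (*(wproj(W,[.5555,.2225,.142])-40),*(wproj(W,[.5555,.2225,.142])+40)))); print(q[1],q[2],wonz(W,q[2],.142))
cv2.imwrite("pics/w1.png",W["image"])
E
```

```text
2.3167 [0.55513407 0.22390501 0.40403545] [[ 9.300e-01  3.676e-01 -1.300e-03]
 [ 3.676e-01 -9.300e-01 -9.000e-04]
 [-1.500e-03  3.000e-04 -1.000e+00]] [ 0.33  0.05 -0.47] [ 0.24  0.26  1.48 -0.    1.4   1.43]
[277.11319162 210.73693421]
(269, 206, 22, 20) [279.21510417 215.46875   ] [0.55258202 0.21962851 0.142     ]
```

View pics/w1.png

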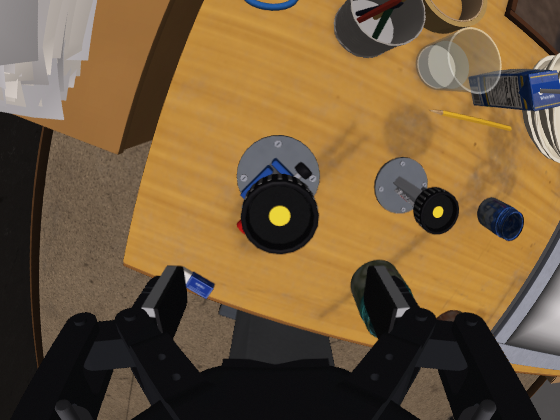

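The wrist view shows the large head with its pad at (280,215) and the knob beside it at (240,227). The small riser at (437,211) is clear of the fingers. The wrist puts the head at (0.5526, 0.2196), so averaged with the scene camera it is about (0.554, 0.221). I'll correct by a couple of millimetres and descend.

drive_tool(
  targets=[
    [[-0.003, 0.004, 0.039], [0, 0, 0], 1],
    [[0, 0, 0.039], [0, 0, 0], 1],
    [[0, 0, 0.039], [0, 0, 0], 1],
    [[0, 0, 0.039], [0, 0, 0], 1],
    [[0, 0, 0.039], [0, 0, 0], 1],
  ],
)

```text
time_s: 2.73
position: [0.554, 0.2186, 0.2873]
eef_rot: [[0.931, 0.364, 0.001], [0.364, -0.931, -0.0], [0.0, 0.0, -1.0]]
force: [-0.0, -0.8, -0.3]
opening: 0.0856
grip_force: 0.0
```

drive_tool(
  targets=[
    [[0, 0, 0], [0, 0, 0], 0.8],
    [[0, 0, 0], [0, 0, 0], 0.72],
    [[0, 0, 0], [0, 0, 0], 0.6],
    [[0, 0, 0], [0, 0, 0], 0.5],
    [[0, 0, 0], [0, 0, 0], 0.5],
  ],
  grip_force=40,
)

```text
time_s: 3.15
position: [0.5533, 0.2206, 0.2883]
eef_rot: [[0.93, 0.366, -0.003], [0.366, -0.93, 0.001], [-0.003, -0.002, -1.0]]
force: [-5.8, 0.9, -2.1]
opening: 0.0575
grip_force: 43.7
```

drive_tool(
  targets=[
    [[0, 0, 0], [0, 0, 0], 0.5],
    [[0, 0, 0], [0, 0, 0], 0.5],
    [[0, 0, 0], [0, 0, 0], 0.5],
  ],
)

```text
time_s: 3.4
position: [0.5533, 0.2206, 0.2884]
eef_rot: [[0.93, 0.366, -0.003], [0.366, -0.93, 0.001], [-0.003, -0.002, -1.0]]
force: [-4.9, 1.2, -2.5]
opening: 0.0571
grip_force: 43.6
```

drive_tool(
  targets=[
    [[0, 0, 0], [0, 0, 0], 0.5],
    [[0, 0, -0.003], [0, 0, 0], 0.5],
    [[0, 0, -0.003], [0, 0, 0], 0.5],
    [[0, 0, 0], [0, 0, 0], 0.5],
  ],
  grip_force=60,
)

```text
time_s: 3.73
position: [0.5533, 0.2206, 0.2913]
eef_rot: [[0.93, 0.367, -0.004], [0.367, -0.93, 0.0], [-0.003, -0.002, -1.0]]
force: [-5.5, 2.4, -4.8]
opening: 0.0569
grip_force: 65.2
```

drive_tool(
  targets=[
    [[0, 0, -0.003], [0, 0, 0], 0.5],
    [[0, 0, -0.003], [0, 0, 0], 0.5],
    [[0, 0, 0], [0, 0, 0], 0.5],
  ],
)

```text
time_s: 3.98
position: [0.5533, 0.2206, 0.2936]
eef_rot: [[0.93, 0.366, -0.004], [0.366, -0.93, 0.0], [-0.003, -0.002, -1.0]]
force: [-4.8, 3.4, -12.5]
opening: 0.0569
grip_force: 67.0
```

drive_tool(
  targets=[
    [[0, 0, -0.002], [0, 0, 0], 0.5],
    [[0, 0, -0.001], [0, 0, 0], 0.5],
    [[0, 0, 0], [0, 0, 0], 0.5],
  ],
)

```text
time_s: 4.23
position: [0.5534, 0.2206, 0.295]
eef_rot: [[0.93, 0.366, -0.004], [0.366, -0.931, 0.0], [-0.004, -0.002, -1.0]]
force: [-3.8, 4.4, -15.0]
opening: 0.0567
grip_force: 66.9
```

drive_tool(
  targets=[
    [[0, 0, -0.002], [0, 0, 0], 0.5],
    [[0, 0, -0.001], [0, 0, 0], 0.5],
    [[0, 0, 0], [0, 0, 0], 0.5],
  ],
)

```text
time_s: 4.48
position: [0.5534, 0.2206, 0.2967]
eef_rot: [[0.93, 0.366, -0.004], [0.366, -0.93, 0.0], [-0.004, -0.002, -1.0]]
force: [-3.6, 3.7, -15.1]
opening: 0.0567
grip_force: 67.1
```

drive_tool(
  targets=[
    [[0, 0, -0.002], [0, 0, 0], 0.5],
    [[0, 0, -0.001], [0, 0, 0], 0.5],
    [[0, 0, 0], [0, 0, 0], 0.5],
  ],
)

```text
time_s: 4.73
position: [0.5534, 0.2207, 0.2994]
eef_rot: [[0.93, 0.366, -0.004], [0.366, -0.93, 0.0], [-0.004, -0.002, -1.0]]
force: [-5.8, 3.4, -9.1]
opening: 0.0567
grip_force: 67.5
```

drive_tool(
  targets=[
    [[0, 0, -0.002], [0, 0, 0], 0.5],
    [[0, 0, -0.001], [0, 0, 0], 0.5],
    [[0, 0, 0], [0, 0, 0], 0.5],
  ],
)

```text
time_s: 4.98
position: [0.5535, 0.2207, 0.3041]
eef_rot: [[0.93, 0.367, -0.004], [0.367, -0.93, -0.0], [-0.004, -0.001, -1.0]]
force: [-12.9, 1.5, 2.0]
opening: 0.0566
grip_force: 68.5
```

drive_tool(
  targets=[
    [[0, 0, -0.002], [0, 0, 0], 0.5],
    [[0, 0, -0.001], [0, 0, 0], 0.5],
    [[0, 0, 0], [0, 0, 0], 0.5],
  ],
)

```text
time_s: 5.23
position: [0.5534, 0.2207, 0.3047]
eef_rot: [[0.93, 0.366, -0.004], [0.366, -0.93, 0.0], [-0.003, -0.001, -1.0]]
force: [-9.9, 1.8, -3.0]
opening: 0.0567
grip_force: 68.0
```

drive_tool(
  targets=[
    [[0, 0, -0.002], [0, 0, 0], 0.5],
    [[0, 0, -0.001], [0, 0, 0], 0.5],
    [[0, 0, 0], [0, 0, 0], 0.5],
  ],
)

```text
time_s: 5.48
position: [0.5534, 0.2207, 0.3061]
eef_rot: [[0.93, 0.366, -0.004], [0.366, -0.93, 0.0], [-0.004, -0.001, -1.0]]
force: [-8.6, 1.8, -5.1]
opening: 0.0566
grip_force: 67.8
```

drive_tool(
  targets=[
    [[0, 0, -0.002], [0, 0, 0], 0.5],
    [[0, 0, -0.001], [0, 0, 0], 0.5],
    [[0, 0, 0], [0, 0, 0], 0.5],
  ],
)

```text
time_s: 5.73
position: [0.5534, 0.2207, 0.307]
eef_rot: [[0.93, 0.366, -0.004], [0.366, -0.93, 0.0], [-0.004, -0.002, -1.0]]
force: [-6.9, 4.1, -8.8]
opening: 0.0568
grip_force: 67.5
```

drive_tool(
  targets=[
    [[0, 0, -0.002], [0, 0, 0], 0.5],
    [[0, 0, -0.001], [0, 0, 0], 0.5],
    [[0, 0, 0], [0, 0, 0], 0.5],
  ],
)

```text
time_s: 5.98
position: [0.5534, 0.2207, 0.3079]
eef_rot: [[0.93, 0.366, -0.004], [0.366, -0.93, 0.0], [-0.004, -0.002, -1.0]]
force: [-4.2, 4.5, -12.4]
opening: 0.0566
grip_force: 67.2
```

drive_tool(
  targets=[
    [[0, 0, -0.002], [0, 0, 0], 0.5],
    [[0, 0, -0.001], [0, 0, 0], 0.5],
    [[0, 0, 0], [0, 0, 0], 0.5],
  ],
)

```text
time_s: 6.23
position: [0.5534, 0.2206, 0.3094]
eef_rot: [[0.93, 0.366, -0.004], [0.366, -0.931, 0.0], [-0.004, -0.002, -1.0]]
force: [-4.4, 4.6, -13.7]
opening: 0.0567
grip_force: 67.1
```

First click felt at z of about 0.300–0.304: the load fell from 15 N to nothing. The second tooth is now loading.

drive_tool(
  targets=[
    [[0, 0, -0.002], [0, 0, 0], 0.5],
    [[0, 0, -0.001], [0, 0, 0], 0.5],
    [[0, 0, 0], [0, 0, 0], 0.5],
  ],
)

```text
time_s: 6.48
position: [0.5534, 0.2206, 0.311]
eef_rot: [[0.93, 0.366, -0.004], [0.366, -0.93, 0.0], [-0.004, -0.002, -1.0]]
force: [-4.1, 4.3, -13.2]
opening: 0.0569
grip_force: 67.1
```

drive_tool(
  targets=[
    [[0, 0, -0.002], [0, 0, 0], 0.5],
    [[0, 0, -0.001], [0, 0, 0], 0.5],
    [[0, 0, 0], [0, 0, 0], 0.5],
  ],
)

```text
time_s: 6.73
position: [0.5535, 0.2207, 0.3141]
eef_rot: [[0.93, 0.366, -0.004], [0.366, -0.93, 0.0], [-0.004, -0.002, -1.0]]
force: [-6.7, 2.6, -6.6]
opening: 0.0564
grip_force: 67.8
```

drive_tool(
  targets=[
    [[0, 0, -0.002], [0, 0, 0], 0.5],
    [[0, 0, -0.001], [0, 0, 0], 0.5],
    [[0, 0, 0], [0, 0, 0], 0.5],
  ],
)

```text
time_s: 6.98
position: [0.5534, 0.2207, 0.3183]
eef_rot: [[0.93, 0.366, -0.004], [0.366, -0.93, 0.0], [-0.004, -0.001, -1.0]]
force: [-11.5, 1.6, 1.0]
opening: 0.0564
grip_force: 68.4
```

drive_tool(
  targets=[
    [[0, 0, -0.002], [0, 0, 0], 0.5],
    [[0, 0, -0.001], [0, 0, 0], 0.5],
    [[0, 0, 0], [0, 0, 0], 0.5],
  ],
)

```text
time_s: 7.23
position: [0.5534, 0.2207, 0.319]
eef_rot: [[0.93, 0.366, -0.004], [0.366, -0.93, 0.0], [-0.003, -0.001, -1.0]]
force: [-8.3, 2.7, -4.2]
opening: 0.0569
grip_force: 68.0
```

drive_tool(
  targets=[
    [[0, 0, -0.002], [0, 0, 0], 0.5],
    [[0, 0, -0.001], [0, 0, 0], 0.5],
    [[0, 0, 0], [0, 0, 0], 0.5],
  ],
)

```text
time_s: 7.48
position: [0.5534, 0.2207, 0.3204]
eef_rot: [[0.93, 0.366, -0.004], [0.366, -0.93, 0.0], [-0.004, -0.002, -1.0]]
force: [-7.8, 2.4, -6.3]
opening: 0.0567
grip_force: 67.9
```

drive_tool(
  targets=[
    [[0, 0, -0.002], [0, 0, 0], 0.5],
    [[0, 0, -0.001], [0, 0, 0], 0.5],
    [[0, 0, 0], [0, 0, 0], 0.5],
  ],
)

```text
time_s: 7.73
position: [0.5534, 0.2206, 0.3211]
eef_rot: [[0.93, 0.366, -0.004], [0.366, -0.93, 0.0], [-0.004, -0.002, -1.0]]
force: [-5.9, 3.7, -10.1]
opening: 0.0566
grip_force: 67.5
```

drive_tool(
  targets=[
    [[0, 0, -0.002], [0, 0, 0], 0.5],
    [[0, 0, -0.001], [0, 0, 0], 0.5],
    [[0, 0, 0], [0, 0, 0], 0.5],
  ],
)

```text
time_s: 7.98
position: [0.5534, 0.2207, 0.3221]
eef_rot: [[0.93, 0.366, -0.004], [0.366, -0.93, 0.0], [-0.004, -0.002, -1.0]]
force: [-5.9, 4.5, -13.6]
opening: 0.0567
grip_force: 67.2
```

Second click at z of about 0.314–0.318, 14 mm after the first. The third should come at about 0.328–0.332.

drive_tool(
  targets=[
    [[0, 0, -0.002], [0, 0, 0], 0.5],
    [[0, 0, -0.001], [0, 0, 0], 0.5],
    [[0, 0, 0], [0, 0, 0], 0.5],
  ],
)

```text
time_s: 8.23
position: [0.5534, 0.2207, 0.3236]
eef_rot: [[0.93, 0.366, -0.004], [0.366, -0.93, 0.0], [-0.004, -0.002, -1.0]]
force: [-4.4, 4.8, -13.4]
opening: 0.0562
grip_force: 67.1
```

drive_tool(
  targets=[
    [[0, 0, -0.002], [0, 0, 0], 0.5],
    [[0, 0, -0.001], [0, 0, 0], 0.5],
    [[0, 0, 0], [0, 0, 0], 0.5],
  ],
)

```text
time_s: 8.48
position: [0.5534, 0.2207, 0.3257]
eef_rot: [[0.93, 0.366, -0.004], [0.366, -0.93, 0.0], [-0.004, -0.002, -1.0]]
force: [-5.2, 3.3, -13.4]
opening: 0.0569
grip_force: 67.3
```

drive_tool(
  targets=[
    [[0, 0, -0.002], [0, 0, 0], 0.5],
    [[0, 0, -0.001], [0, 0, 0], 0.5],
    [[0, 0, 0], [0, 0, 0], 0.5],
  ],
)

```text
time_s: 8.73
position: [0.5535, 0.2207, 0.3293]
eef_rot: [[0.93, 0.366, -0.004], [0.366, -0.93, 0.0], [-0.004, -0.002, -1.0]]
force: [-9.9, 1.4, -2.7]
opening: 0.0563
grip_force: 68.2
```

drive_tool(
  targets=[
    [[0, 0, -0.002], [0, 0, 0], 0.5],
    [[0, 0, 0], [0, 0, 0], 0.5],
    [[0, 0, 0], [0, 0, 0], 0.5],
  ],
)

```text
time_s: 8.98
position: [0.5534, 0.2207, 0.332]
eef_rot: [[0.93, 0.366, -0.004], [0.366, -0.93, 0.0], [-0.003, -0.001, -1.0]]
force: [-11.3, 1.8, 0.2]
opening: 0.057
grip_force: 68.3
```

The load dropped off at 0.329–0.332, which is the third click. I'll lower gently to feel the tooth settle on the pawl.

drive_tool(
  targets=[
    [[0, 0, 0.002], [0, 0, 0], 0.5],
    [[0, 0, 0], [0, 0, 0], 0.5],
    [[0, 0, 0], [0, 0, 0], 0.5],
  ],
)

```text
time_s: 9.23
position: [0.5534, 0.2207, 0.3318]
eef_rot: [[0.93, 0.367, -0.003], [0.367, -0.93, 0.0], [-0.003, -0.001, -1.0]]
force: [-12.9, 0.5, 3.8]
opening: 0.0569
grip_force: 68.9
```

drive_tool(
  targets=[
    [[0, 0, 0.002], [0, 0, 0], 0.5],
    [[0, 0, 0], [0, 0, 0], 0.5],
    [[0, 0, 0], [0, 0, 0], 0.5],
  ],
)

```text
time_s: 9.48
position: [0.5534, 0.2207, 0.3317]
eef_rot: [[0.93, 0.367, -0.003], [0.367, -0.93, 0.0], [-0.003, -0.001, -1.0]]
force: [-15.2, 0.5, 7.7]
opening: 0.0566
grip_force: 69.2
```

drive_tool(
  targets=[
    [[0, 0, 0.002], [0, 0, 0], 0.5],
    [[0, 0, 0], [0, 0, 0], 0.5],
    [[0, 0, 0], [0, 0, 0], 0.5],
  ],
)

```text
time_s: 9.73
position: [0.5534, 0.2207, 0.3316]
eef_rot: [[0.93, 0.367, -0.003], [0.367, -0.93, 0.0], [-0.003, -0.001, -1.0]]
force: [-17.8, 0.4, 12.2]
opening: 0.0564
grip_force: 69.6
```

```bash
python3 - <<'E'
from h import *
s=manip.observe(); print(s["time_s"],s["position"],s["force"])
S=manip.read_camera("scene");D=manip.read_camera("side")
R=([0,180,80],[8,255,255])
a=blob(S,*R,(195,280,225,308)); b=blob(D,*R,(218,234,242,258)); print(a[1:],b[1:],tri(S,a[2],D,b[2]))
E
```

```text
9.7333 [0.55335201 0.22072111 0.33156849] [-17.80649674   0.44042592  12.19000915]
((205, 291, 8, 8), array([208.54411765, 294.69607843])) ((225, 242, 8, 8), array([228.45614035, 245.6754386 ])) (array([0.51697924, 0.23947725, 0.08249098]), np.float64(0.0007626809376835867))
```

The column rests on the pawl: it pushes back as I lower. The knob has also moved about 3 mm inward, from x = 0.514 to 0.517, which is the deep notch. I'll ease off, let go and rise.

drive_tool(
  targets=[
    [[0, 0, -0.004], [0, 0, 0], 0.5],
    [[0, 0, 0], [0, 0, 0], 0.5],
  ],
  grip_force=20,
)

```text
time_s: 10.0
position: [0.5533, 0.2207, 0.3318]
eef_rot: [[0.93, 0.367, -0.003], [0.367, -0.93, 0.0], [-0.003, -0.001, -1.0]]
force: [-12.6, 1.8, 3.9]
opening: 0.0567
grip_force: 68.7
```

drive_tool(
  targets=[
    [[0, 0, 0], [0, 0, 0], 0.75],
    [[0, 0, 0], [0, 0, 0], 0.85],
    [[0, 0, 0], [0, 0, 0], 1],
    [[0, 0, 0], [0, 0, 0], 1],
    [[0, 0, 0], [0, 0, 0], 1],
  ],
)

```text
time_s: 10.42
position: [0.5555, 0.2202, 0.3305]
eef_rot: [[0.931, 0.365, 0.004], [0.365, -0.931, 0.0], [0.003, 0.001, -1.0]]
force: [0.3, 0.3, 0.5]
opening: 0.085
grip_force: 0.0
```

drive_tool(
  targets=[
    [[0, 0, -0.02], [0, 0, 0], 1],
    [[0, 0, -0.035], [0, 0, 0], 1],
    [[0, 0, -0.045], [0, 0, 0], 1],
    [[0, 0, -0.03], [0, 0, 0], 1],
    [[0, 0, 0], [0, 0, 0], 1],
  ],
)

```text
time_s: 10.83
position: [0.556, 0.2208, 0.4138]
eef_rot: [[0.931, 0.366, 0.011], [0.366, -0.931, 0.002], [0.011, 0.002, -1.0]]
force: [-0.2, -0.6, 1.7]
opening: 0.0854
grip_force: 0.0
```

```bash
python3 - <<'E'
from h import *
s=manip.observe(); print(s["time_s"],s["position"],s["force"])
S=manip.read_camera("scene");D=manip.read_camera("side");W=manip.read_camera("wrist")
R=([0,180,80],[8,255,255])
a=blob(S,*R,(195,280,225,308)); b=blob(D,*R,(218,234,242,258)); print("knob",tri(S,a[2],D,b[2]))
p=project(S,[.5545,.2215,.185]); q=project(D,[.5545,.2215,.185]); print(p,q)
Y=([20,120,120],[35,255,255])
y=blob(S,*Y,tuple(int(v) for v in(*(p-12),*(p+12)))); print("pad",y[1:],onz(S,y[2],.185))
K=([0,0,0],[180,255,60])
a=blob(S,*K,tuple(int(v) for v in(*(p-26),*(p+28))));b=blob(D,*K,tuple(int(v) for v in(*(q-20),*(q+24)))); print("head",a[1:],b[1:],tri(S,a[2],D,b[2]))
P=wproj(W,[.5545,.2215,.185]);y=blob(W,*Y,tuple(int(v) for v in(*(P-30),*(P+30)))); print("w pad",y[1:],wonz(W,y[2],.185))
print("frame",onz(S,(248,118),.02),onz(S,(378,172),.02))
cv2.imwrite("pics/s2.png",np.hstack([cv2.resize(S["image"][190:330,130:270],(400,400)),cv2.resize(D["image"][160:290,165:295],(400,400))]))
E
```

```text
10.8333 [0.55604853 0.22081153 0.41380374] [-0.18137583 -0.60362511  1.6613742 ]
knob (array([0.51691351, 0.23933145, 0.08238497]), np.float64(0.0007709964461493029))
[190.36757063 238.00008932] [219.8752708 188.550719 ]
pad ((183, 233, 13, 10), array([189.23721881, 237.58691207])) [0.55644902 0.22184241 0.185     ]
head ((171, 222, 37, 38), array([190.17400627, 240.25235032])) ((199, 168, 36, 35), array([217.14927647, 189.14343742])) (array([0.55319072, 0.2267533 , 0.18536835]), np.float64(0.004365442333953498))
w pad ((261, 222, 26, 24), array([273.25563063, 233.5990991 ])) [0.55240161 0.21959395 0.185     ]
frame [ 0.78983399 -0.24046813  0.02      ] [ 0.4352116  -0.24507051  0.02      ]
```

View pics/s2.png

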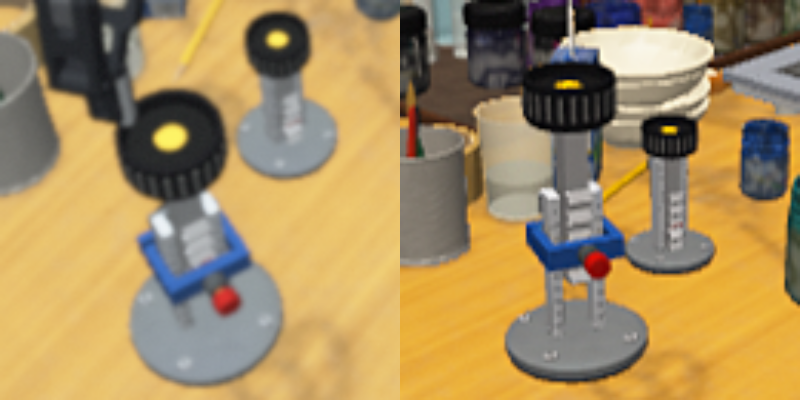

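The crops show the column standing raised in the ratchet with the teeth visible above the collar; the knob is at (598,265) in the right crop. The measured head height of 0.185 is close to the expected 0.178. On to the jar.

drive_tool(
  targets=[
    [[-0.0095, 0.06, 0], [0, 0, 0], 1],
    [[-0.0095, 0.06, 0], [0, 0, 0], 1],
    [[-0.0095, 0.06, 0], [0, 0, 0], 1],
    [[-0.0095, 0.06, 0], [0, 0, 0], 1],
    [[-0.0095, 0.06, 0], [0, 0, 0], 1],
  ],
)

```text
time_s: 11.4
position: [0.5934, 0.0411, 0.405]
eef_rot: [[0.93, 0.367, -0.004], [0.367, -0.93, 0.0], [-0.003, -0.002, -1.0]]
force: [0.5, -0.1, 0.2]
opening: 0.0852
grip_force: 0.0
```

drive_tool(
  targets=[
    [[-0.0095, 0.06, 0], [0, 0, 0], 1],
    [[-0.0095, 0.06, 0], [0, 0, 0], 1],
    [[-0.0095, 0.06, 0], [0, 0, 0], 1],
    [[0, 0, 0], [0, 0, 0], 1],
    [[0, 0, 0], [0, 0, 0], 1],
  ],
)

```text
time_s: 11.82
position: [0.6172, -0.0663, 0.4049]
eef_rot: [[0.932, 0.362, -0.004], [0.362, -0.932, 0.001], [-0.003, -0.002, -1.0]]
force: [-0.7, 0.3, 0.8]
opening: 0.0855
grip_force: 0.0
```

```bash
python3 - <<'E'
from h import *
W=manip.read_camera("wrist"); s=manip.observe(); print(s["time_s"],s["position"],s["eef_rot"].round(3),s["joint_pos"].round(2))
for z in(0,.032,.064): print(z,wproj(W,[.6185,-.0635,z]))
S=manip.read_camera("scene")
cv2.imwrite("pics/w2.png",W["image"])
q=blob(W,[95,90,20],[130,255,255],(230,160,330,280)); print(q[1:])
E
```

```text
11.8667 [ 0.61706142 -0.06480873  0.40509721] [[ 0.931  0.364 -0.004]
 [ 0.364 -0.931  0.001]
 [-0.003 -0.003 -1.   ]] [-0.24  0.3   1.42  0.    1.42  0.95]
0 [273.15858915 168.2239183 ]
0.032 [272.92661867 174.08494949]
0.064 [272.65019047 181.09441313]
((262, 160, 40, 41), array([281.45582406, 178.93862677]))
```

View pics/w2.png

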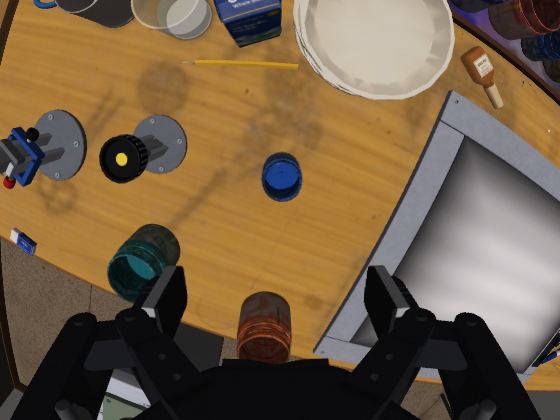

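The jar stands free, its rim centre at about (282,181). The frame edge at (400,220) and the orange jar at (265,330) are well clear. I'll convert that to a position.

```bash
python3 - <<'E'
from h import *
W=manip.read_camera("wrist");S=manip.read_camera("scene"); D=manip.read_camera("side");s=manip.observe();R=s["eef_rot"]
B=([95,90,20],[130,255,255])
w=wonz(W,(282,181),.064)
ks,bs,_=blob(S,*B,(248,160,278,200)); kd,bd,_=blob(D,*B,(270,193,298,228))
print(w,bs,bd)
# axis columns of the jar at mid width; rays with column -> use full outline centre at z=.032 when top/bottom visible
a=np.array([bs[0]+bs[2]/2-.5, bs[1]+8.]); b=np.array([bd[0]+bd[2]/2-.5,bd[1]+4.])
print("S rim",onz(S,(a[0],171.5),.064),"D rim",onz(D,(b[0],202),.064), "tri",tri(S,(a[0],171.5),D,(b[0],202.)))
print(s["position"], "pt under tool", s["position"]+R[:,2]*.34)
E
```

```text
[ 0.62185137 -0.06941043  0.064     ] (254, 166, 18, 20) (276, 199, 15, 21)
S rim [ 0.62224246 -0.06419662  0.064     ] D rim [ 0.61891716 -0.06193425  0.064     ] tri (array([ 0.62327768, -0.06664793,  0.06160571]), np.float64(0.0011845675276994086))
[ 0.61717045 -0.06270765  0.40654783] pt under tool [ 0.61678148 -0.0625349   0.0665481 ]
```

drive_tool(
  targets=[
    [[0.005, 0.009, 0.04], [0, 0, 0], 1],
    [[0, 0, 0.05], [0, 0, 0], 1],
    [[0, 0, 0.05], [0, 0, 0], 1],
    [[0, 0, 0.05], [0, 0, 0], 1],
    [[0, 0, 0.05], [0, 0, 0], 0.9],
  ],
  grip_force=30,
)

```text
time_s: 12.48
position: [0.6221, -0.0666, 0.2621]
eef_rot: [[0.93, 0.368, 0.001], [0.368, -0.93, -0.0], [0.001, 0.0, -1.0]]
force: [0.2, -0.1, -0.7]
opening: 0.0771
grip_force: 0.0
```

drive_tool(
  targets=[
    [[0, 0, 0.05], [0, 0, 0], 0.9],
    [[0, 0, 0.03], [0, 0, 0], 0.8],
    [[0, 0, 0.02], [0, 0, 0], 0.8],
    [[0, 0, 0], [0, 0, 0], 0.7],
    [[0, 0, 0], [0, 0, 0], 0.65],
  ],
)

```text
time_s: 12.9
position: [0.6223, -0.0674, 0.2032]
eef_rot: [[0.93, 0.367, -0.0], [0.367, -0.93, 0.0], [-0.0, -0.0, -1.0]]
force: [-0.2, -0.4, 0.3]
opening: 0.0554
grip_force: 0.0
```

```bash
python3 - <<'E'
from h import *
W=manip.read_camera("wrist"); s=manip.observe(); print(s["time_s"],s["position"],s["opening"],s["force"])
cv2.imwrite("pics/w3.png",W["image"])
E
```

```text
12.95 [ 0.6230198  -0.06773512  0.20445073] 0.055553568885699886 [ 0.43184532 -0.04159337  0.40190016]
```

View pics/w3.png

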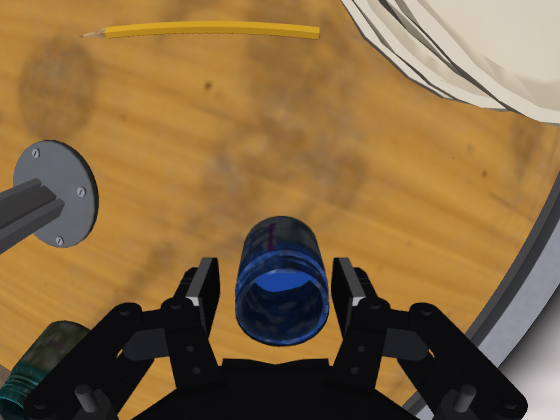

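The jar is between the open fingers at (282,290), with the tips about 31 mm above its underside. Closing and lifting.

drive_tool(
  targets=[
    [[0, 0, 0.004], [0, 0, 0], 0.58],
    [[0, 0, 0], [0, 0, 0], 0.5],
    [[0, 0, 0], [0, 0, 0], 0.4],
    [[0, 0, 0], [0, 0, 0], 0.35],
    [[0, 0, 0], [0, 0, 0], 0.35],
  ],
  grip_force=35,
)

```text
time_s: 13.37
position: [0.6232, -0.0684, 0.2027]
eef_rot: [[0.931, 0.366, 0.004], [0.366, -0.931, -0.001], [0.003, 0.002, -1.0]]
force: [-0.3, 0.1, 5.9]
opening: 0.0408
grip_force: 36.0
```

drive_tool(
  targets=[
    [[0, 0, -0.005], [0, 0, 0], 0.35],
    [[0, 0, -0.02], [0, 0, 0], 0.35],
    [[0, 0, -0.04], [0, 0, 0], 0.35],
    [[0, 0, -0.06], [0, 0, 0], 0.35],
    [[0, 0, -0.06], [0, 0, 0], 0.35],
  ],
)

```text
time_s: 13.78
position: [0.6212, -0.068, 0.3116]
eef_rot: [[0.931, 0.366, -0.004], [0.366, -0.931, 0.001], [-0.004, -0.003, -1.0]]
force: [1.6, -0.3, -0.3]
opening: 0.0409
grip_force: 35.5
```

drive_tool(
  targets=[
    [[0, 0, -0.06], [0, 0, 0], 0.35],
    [[0, 0, -0.06], [0, 0, 0], 0.35],
    [[0, 0, -0.06], [0, 0, 0], 0.35],
    [[0, 0, -0.03], [0, 0, 0], 0.35],
    [[0, 0, 0], [0, 0, 0], 0.35],
  ],
)

```text
time_s: 14.2
position: [0.6231, -0.0683, 0.4454]
eef_rot: [[0.93, 0.366, 0.012], [0.366, -0.931, -0.003], [0.01, 0.007, -1.0]]
force: [0.4, -0.0, -0.0]
opening: 0.0406
grip_force: 35.6
```

drive_tool(
  targets=[
    [[0.008, -0.0545, 0], [0, 0, 0], 0.35],
    [[0.008, -0.0545, 0], [0, 0, 0], 0.35],
    [[0.008, -0.0545, 0], [0, 0, 0], 0.35],
    [[0.008, -0.0545, 0], [0, 0, 0], 0.35],
    [[0.008, -0.0545, 0], [0, 0, 0], 0.35],
  ],
)

```text
time_s: 14.62
position: [0.5835, 0.094, 0.4358]
eef_rot: [[0.931, 0.366, -0.004], [0.366, -0.931, 0.0], [-0.003, -0.001, -1.0]]
force: [0.4, 0.6, -1.0]
opening: 0.0408
grip_force: 35.6
```

drive_tool(
  targets=[
    [[0.008, -0.0545, 0], [0, 0, 0], 0.35],
    [[0.008, -0.0545, 0], [0, 0, 0], 0.35],
    [[0.008, -0.0545, 0], [0, 0, 0], 0.35],
    [[0.008, -0.0545, 0], [0, 0, 0], 0.35],
    [[0, 0, 0], [0, 0, 0], 0.35],
  ],
)

```text
time_s: 15.03
position: [0.5522, 0.2264, 0.4358]
eef_rot: [[0.928, 0.372, -0.005], [0.372, -0.928, 0.003], [-0.003, -0.004, -1.0]]
force: [-0.5, 0.2, -0.9]
opening: 0.0411
grip_force: 35.7
```

drive_tool(
  targets=[
    [[0, 0, 0.025], [0, 0, 0], 0.35],
    [[0, 0, 0.025], [0, 0, 0], 0.35],
    [[0, 0, 0], [0, 0, 0], 0.35],
    [[0, 0, 0], [0, 0, 0], 0.35],
    [[0, 0, 0], [0, 0, 0], 0.35],
  ],
)

```text
time_s: 15.45
position: [0.5547, 0.2212, 0.4075]
eef_rot: [[0.931, 0.366, -0.001], [0.366, -0.931, -0.0], [-0.001, -0.0, -1.0]]
force: [-0.3, -0.7, 0.2]
opening: 0.0411
grip_force: 35.7
```

```bash
python3 - <<'E'
from h import *
S=manip.read_camera("scene");D=manip.read_camera("side");s=manip.observe(); print(s["time_s"],s["position"],s["eef_rot"][:,2],s["joint_pos"].round(2))
z=s["position"][2]-.2027; print("underside",z)
B=([100,120,20],[130,255,255]);K=([0,0,0],[180,255,60])
for n,c in(("S",S),("D",D)):
    print(n,"proj jar mid",project(c,[.5545,.221,z+.01]),"cup rim",project(c,[.5545,.221,.193]))
a=S["image"][160:300,120:260]; b=D["image"][120:260,150:290]
cv2.imwrite("pics/s3.png",np.hstack([cv2.resize(a,(400,400),interpolation=2),cv2.resize(b,(400,400),interpolation=2)]))
E
```

```text
15.55 [0.55503716 0.22123496 0.40859093] [ 1.36098592e-03  3.17625974e-04 -9.99999023e-01] [ 0.23  0.25  1.48 -0.    1.41  1.43]
underside 0.2058909327070183
S proj jar mid [187.93173991 224.64679839] cup rim [189.91263346 234.4630769 ]
D proj jar mid [219.54908575 172.89533855] cup rim [219.93481253 184.49742551]
```

View pics/s3.png

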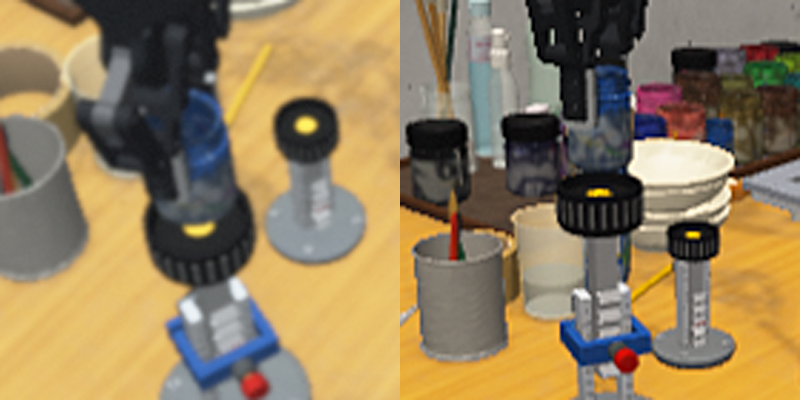

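In both crops the jar's bottom sits over the cup: centre 196 against rim 201 on the left, where the slanted view explains about -3, and 599 against 600 on the right. The tool-y position matches where the head was gripped to within 0.3 mm. I'll lower in with force readings.

drive_tool(
  targets=[
    [[-0.001, 0, 0.01], [0, 0, 0], 0.35],
    [[0, 0, 0.01], [0, 0, 0], 0.35],
    [[0, 0, 0], [0, 0, 0], 0.35],
    [[0, 0, 0], [0, 0, 0], 0.35],
  ],
)

```text
time_s: 15.88
position: [0.5539, 0.2212, 0.3949]
eef_rot: [[0.931, 0.366, -0.002], [0.366, -0.931, -0.0], [-0.002, -0.0, -1.0]]
force: [-0.6, 0.5, -0.4]
opening: 0.0407
grip_force: 35.7
```

drive_tool(
  targets=[
    [[0, 0, 0.005], [0, 0, 0], 0.35],
    [[0, 0, 0], [0, 0, 0], 0.35],
    [[0, 0, 0], [0, 0, 0], 0.35],
  ],
)

```text
time_s: 16.13
position: [0.5541, 0.2214, 0.3925]
eef_rot: [[0.931, 0.366, -0.0], [0.366, -0.931, -0.0], [-0.0, -0.0, -1.0]]
force: [-0.2, -0.3, -1.2]
opening: 0.041
grip_force: 35.7
```

drive_tool(
  targets=[
    [[0, 0, 0.005], [0, 0, 0], 0.35],
    [[0, 0, 0], [0, 0, 0], 0.35],
    [[0, 0, 0], [0, 0, 0], 0.35],
  ],
)

```text
time_s: 16.38
position: [0.5541, 0.2213, 0.3895]
eef_rot: [[0.931, 0.366, -0.0], [0.366, -0.931, -0.0], [-0.0, -0.0, -1.0]]
force: [0.7, 0.0, -0.7]
opening: 0.0409
grip_force: 35.7
```

drive_tool(
  targets=[
    [[0, 0, 0.003], [0, 0, 0], 0.35],
    [[0, 0, 0], [0, 0, 0], 0.35],
    [[0, 0, 0], [0, 0, 0], 0.35],
  ],
)

```text
time_s: 16.63
position: [0.5542, 0.2214, 0.3882]
eef_rot: [[0.931, 0.366, 0.001], [0.366, -0.931, 0.0], [0.001, 0.0, -1.0]]
force: [-0.5, -0.3, 1.0]
opening: 0.0405
grip_force: 35.8
```

Inside the rim with no side force, and now at the pad. Pressing the 9 mm stroke.

drive_tool(
  targets=[
    [[0, 0, 0.003], [0, 0, 0], 0.35],
    [[0, 0, 0.002], [0, 0, 0], 0.35],
    [[0, 0, 0], [0, 0, 0], 0.35],
  ],
  grip_force=55,
)

```text
time_s: 16.88
position: [0.5543, 0.2214, 0.3856]
eef_rot: [[0.931, 0.366, 0.001], [0.366, -0.931, 0.0], [0.001, 0.0, -1.0]]
force: [-0.6, -1.2, 4.3]
opening: 0.0399
grip_force: 58.4
```

drive_tool(
  targets=[
    [[0, 0, 0.003], [0, 0, 0], 0.35],
    [[0, 0, 0.002], [0, 0, 0], 0.35],
    [[0, 0, 0], [0, 0, 0], 0.35],
  ],
)

```text
time_s: 17.13
position: [0.5543, 0.2214, 0.383]
eef_rot: [[0.931, 0.366, 0.001], [0.366, -0.931, 0.0], [0.001, 0.0, -1.0]]
force: [-2.3, -0.7, 6.4]
opening: 0.0408
grip_force: 58.7
```

drive_tool(
  targets=[
    [[0, 0, 0.003], [0, 0, 0], 0.35],
    [[0, 0, 0.002], [0, 0, 0], 0.35],
    [[0, 0, 0], [0, 0, 0], 0.35],
  ],
)

```text
time_s: 17.38
position: [0.5543, 0.2214, 0.3807]
eef_rot: [[0.931, 0.366, 0.002], [0.366, -0.931, 0.0], [0.002, 0.0, -1.0]]
force: [-3.9, -0.3, 9.7]
opening: 0.0401
grip_force: 58.9
```

drive_tool(
  targets=[
    [[0, 0, 0.003], [0, 0, 0], 0.35],
    [[0, 0, 0], [0, 0, 0], 0.35],
    [[0, 0, 0], [0, 0, 0], 0.35],
  ],
)

```text
time_s: 17.63
position: [0.5543, 0.2214, 0.3795]
eef_rot: [[0.931, 0.366, 0.002], [0.366, -0.931, 0.0], [0.002, 0.0, -1.0]]
force: [-3.9, -1.3, 11.1]
opening: 0.0402
grip_force: 59.1
```

drive_tool(
  targets=[
    [[0, 0, 0.002], [0, 0, 0], 0.35],
    [[0, 0, 0], [0, 0, 0], 0.35],
    [[0, 0, 0], [0, 0, 0], 0.35],
  ],
)

```text
time_s: 17.88
position: [0.5543, 0.2215, 0.379]
eef_rot: [[0.931, 0.366, 0.002], [0.366, -0.931, 0.001], [0.002, 0.0, -1.0]]
force: [-3.9, -1.2, 13.2]
opening: 0.0403
grip_force: 59.3
```

drive_tool(
  targets=[
    [[0, 0, 0.002], [0, 0, 0], 0.35],
    [[0, 0, 0], [0, 0, 0], 0.35],
    [[0, 0, 0], [0, 0, 0], 0.35],
  ],
)

```text
time_s: 18.13
position: [0.5544, 0.2215, 0.3788]
eef_rot: [[0.93, 0.366, 0.003], [0.366, -0.931, 0.001], [0.003, 0.001, -1.0]]
force: [-5.5, -1.4, 16.8]
opening: 0.04
grip_force: 59.7
```

drive_tool(
  targets=[
    [[0, 0, 0.003], [0, 0, 0], 0.35],
    [[0, 0, 0], [0, 0, 0], 0.35],
    [[0, 0, 0], [0, 0, 0], 0.35],
  ],
)

```text
time_s: 18.38
position: [0.5544, 0.2215, 0.3787]
eef_rot: [[0.93, 0.366, 0.004], [0.366, -0.93, 0.001], [0.004, 0.001, -1.0]]
force: [-8.8, -1.8, 22.9]
opening: 0.0403
grip_force: 60.3
```

Hard stop at z = 0.379: 9 mm of travel, 22.9 N and no give, so the pad is home and the pawl holds. I'll ease back up with the spring and release.

drive_tool(
  targets=[
    [[0, 0, -0.007], [0, 0, 0], 0.35],
    [[0, 0, -0.006], [0, 0, 0], 0.35],
    [[0, 0, -0.006], [0, 0, 0], 0.35],
    [[0, 0, -0.005], [0, 0, 0], 0.35],
    [[0, 0, 0], [0, 0, 0], 0.35],
  ],
)

```text
time_s: 18.8
position: [0.5543, 0.2214, 0.3879]
eef_rot: [[0.931, 0.366, 0.002], [0.366, -0.931, 0.0], [0.002, 0.0, -1.0]]
force: [0.3, 1.3, 2.3]
opening: 0.0403
grip_force: 58.1
```

drive_tool(
  targets=[
    [[0, 0, 0], [0, 0, 0], 0.35],
    [[0, 0, 0], [0, 0, 0], 0.35],
  ],
  grip_force=20,
)

```text
time_s: 18.97
position: [0.5544, 0.2213, 0.3872]
eef_rot: [[0.931, 0.366, 0.001], [0.366, -0.931, 0.0], [0.001, 0.0, -1.0]]
force: [0.0, -0.0, 2.9]
opening: 0.0402
grip_force: 58.2
```

```bash
python3 - <<'E'
from h import *
S=manip.read_camera("scene");D=manip.read_camera("side");s=manip.observe(); print(s["time_s"],s["position"],s["force"],s["opening"],s["grip_force"])
R=([0,180,80],[8,255,255])
a=blob(S,*R,(195,280,225,308)); b=blob(D,*R,(218,234,242,258)); print("knob",tri(S,a[2],D,b[2]))
E
```

```text
19.0667 [0.55437792 0.22136912 0.38720067] [0.68258051 0.17657587 3.6183895 ] 0.040147705684647435 58.23804810350339
knob (array([0.51671754, 0.23948722, 0.08250913]), np.float64(0.0007242232745377187))
```

drive_tool(
  targets=[
    [[0, 0, -0.001], [0, 0, 0], 0.35],
    [[0, 0, 0], [0, 0, 0], 0.48],
    [[0, 0, 0], [0, 0, 0], 0.52],
    [[0, 0, 0], [0, 0, 0], 0.56],
    [[0, 0, 0], [0, 0, 0], 0.6],
  ],
)

```text
time_s: 19.48
position: [0.5537, 0.2212, 0.3868]
eef_rot: [[0.931, 0.366, -0.003], [0.366, -0.931, -0.001], [-0.003, -0.0, -1.0]]
force: [-0.2, -0.0, -0.1]
opening: 0.0513
grip_force: 0.0
```

drive_tool(
  targets=[
    [[0, 0, 0], [0, 0, 0], 0.8],
    [[0, 0, 0], [0, 0, 0], 0.8],
    [[0, 0, 0], [0, 0, 0], 0.8],
  ],
)

```text
time_s: 19.73
position: [0.554, 0.2213, 0.3876]
eef_rot: [[0.931, 0.366, -0.001], [0.366, -0.931, -0.0], [-0.001, -0.0, -1.0]]
force: [-0.2, -0.1, 0.3]
opening: 0.0685
grip_force: 0.0
```

drive_tool(
  targets=[
    [[0, 0, -0.01], [0, 0, 0], 0.8],
    [[0, 0, -0.03], [0, 0, 0], 0.8],
    [[0, 0, -0.06], [0, 0, 0], 0.8],
    [[0, 0, -0.06], [0, 0, 0], 0.8],
    [[0, 0, -0.04], [0, 0, 0], 0.8],
  ],
)

```text
time_s: 20.15
position: [0.5542, 0.2214, 0.5123]
eef_rot: [[0.931, 0.366, 0.005], [0.366, -0.931, 0.001], [0.005, 0.001, -1.0]]
force: [0.1, -0.2, 1.0]
opening: 0.0687
grip_force: 0.0
```

```bash
python3 - <<'E'
from h import *
S=manip.read_camera("scene");D=manip.read_camera("side");s=manip.observe(); print(s["time_s"],s["position"],s["force"],s["opening"])
R=([0,180,80],[8,255,255])
a=blob(S,*R,(195,280,225,308)); b=blob(D,*R,(218,234,242,258)); print("knob",tri(S,a[2],D,b[2]))
a=S["image"][140:310,110:280]; b=D["image"][110:280,140:310]
cv2.imwrite("pics/s4.png",np.hstack([cv2.resize(a,(400,400),interpolation=2),cv2.resize(b,(400,400),interpolation=2)]))
E
```

```text
20.25 [0.55474803 0.22152076 0.51551467] [-0.1632157   0.126424    0.45872452] 0.06872472611602369
knob (array([0.51696148, 0.2396748 , 0.08272979]), np.float64(0.0004930595394269286))
```

View pics/s4.png

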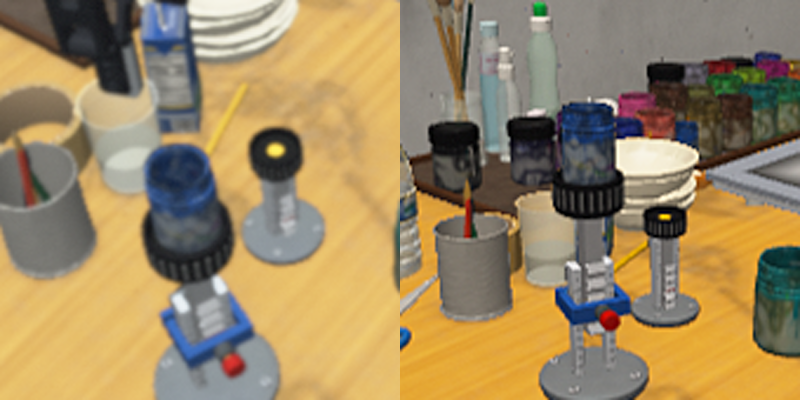

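The crops show the jar standing upright in the cup at (180,190) left and (587,150) right. The column is still raised on the deep notch with the knob unmoved, and the gripper is clear. Handing in.

```bash
python3 -c "
from cell import manip
print(manip.hand_in())"
```

```text
the job is handed in; nothing more can be done
None
```

The job is done and handed in at about 20 s: the column stands on the deep notch after three clicks, the small blue jar was pressed until the pad was fully home (22.9 N, pawl held) and stands upright in the cup, and the teal jar, orange jar and eraser were not touched.

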